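# Ready the exercise machine's gear case for oiling

## Task

Get this gear case of the exercise machine ready for oiling: first stand the two white oil bottles upright in the two empty cells of the caddy, one in each, and let go of them, without toppling one. Then unscrew the red wing cap on top of the gear case; it is not known whether this side has a normal or a reverse thread, so try both ways, and when the cap is loose lift it out and finish while still holding it in the gripper, still, about 8 cm (at least 5 cm) above its socket and touching nothing else. Leave the tins in the caddy and the other things on the table where they are.

Things in the scene. Friction and masses are not known exactly. Their poses are not given: they have to be found in the camera images.
- bottle_1_mid (a point): White oil bottle, orange band, red nozzle, loose, about 160 g, standing on the table at the start. Round body 44 mm in diameter up to 105 mm above the foot, nozzle up to 135 mm. This point is on its axis half-way up (67.5 mm above the foot); z up along the bottle. Best gripped round the body about 20 mm above this point.
- bottle_2_mid (a point): The second oil bottle, same as the first; this point is half-way up, 67.5 mm above the foot.
- caddy: Plywood bottle caddy fixed on the table, 70 mm (its x) by 265 mm (its y), 50 mm high, walls, dividers and floor 5 mm thick; a row of four cells along y, each 60 by 60 mm inside, centres at y = -97.5, -32.5, 32.5, 97.5 mm. Origin: centre of the underside. Two cells hold short tins, two are empty with a green pad on the floor.
- pad_1_top (a point): Centre of the top of the green pad (50 by 50 by 3 mm, fixed) on the floor of one empty cell, 8 mm above the table; same axes as the caddy.
- pad_2_top (a point): Centre of the top of the green pad in the other empty cell.
- tin_1: Short blue tin, 48 mm in diameter, 58 mm high, standing in one cell of the caddy, its top 13 mm above the walls; origin at the centre of its underside. To stay.
- tin_2: The other short blue tin in the caddy, same as the first. To stay.
- gearcase: Grey gear case, fixed on the table, 100 mm (its x) by 170 mm (its y, from -50 to +120 mm; a black pulley sticks out to +142 mm), 75 mm high. Origin: on the table, under the axis of the cap's socket (50 mm wide, 40 mm deep).
- mouth (a point): Centre of the socket's mouth, 75 mm above the table. Coarse thread, hand unseen and different from start to start: the wrong way the cap binds after 5 degrees and, pushed hard, gives no more than 25; the right way it turns freely, is off the thread from 55 to 95 degrees (aim at 72; later a stop) and is then pulled straight up. It may be turned without raising it; it cannot be pulled out before.
- cap: Red filler cap, loose, steel, about 320 g, screwed into the socket. Flange 60 mm wide, 8 mm thick, lying on the gear case; on it an upright wing 46 mm long (cap's x), 12 mm wide (its y), 30 mm high, to grip across its width; below a stem 32 mm long, 24 mm wide, with cross pins 44 mm across. Origin: on the axis at the flange's underside; z up. As found, its x points as the gear case's x.
- cap_wing (a point): Centre of the cap's wing, half-way up it, 23 mm above the underside of the flange (98 mm above the table as found); axes as the cap. The wing's foot is 15 mm below this point, its top 15 mm above.
- remote_1: Black remote control, 170 by 45 by 18 mm, lying on the table; a bystander. Origin at the centre of its underside, as for all bystanders.
- remote_2: Another such remote control; a bystander.
- mug: Blue mug, 80 mm wide, 90 mm high; a bystander.
- coaster: Cork ring, 64 mm wide, 6 mm high; a bystander.
- wrench: Steel wrench lying on the table; a bystander.
- bolt_pot: Low yellow pot, 56 mm wide, 35 mm high; a bystander.
There are look-alikes about, which are no part of the job. Several things have the shape of the cap; the one meant has the colours described above. Leave any yellow look-alike of the part that bears bottle_1_mid alone.

How it is judged:
By the outcome, as a careful person would: the job done as asked, in the order asked, and still so for the second after the job is handed in, while the arm keeps its last pose, push and grip.
It also fails if it takes over 66 s, if anything falls off the work surface, if the arm or the gripper's body presses on something with over 40 N, if the wrist force passes 120 N, or if a joint passes its speed limit or range.

## Robot

A 6-joint arm with a two-finger parallel gripper is mounted at the origin on the work surface. World frame = base frame: x ahead of the robot, y to its left, z up, the work surface at z = 0. Lengths are in m, angles in rad, forces in N, time in s.
With the tool pointing down it reaches from about 0.425 to 0.95 m from the base axis. Payload 14.7 kg.
Tool frame: the origin (TCP) lies at the very end of the fingers, on their centre line; the grasp point (between the pads) lies 19 mm behind it (ctrl.pinch_z is the distance from the TCP to the grasp point, in m); z points along the fingers, y is the line along which they close (so a half turn about z gives the same grasp; the last joint's range is limited). The gripper opens to 85 mm and grips with 20 to 120 N. Pads are 22 mm wide; open, the fingers measure 114 mm over their backs; the gripper's body (76 mm by 85 mm) begins 54 mm behind the grasp point. The pads swing forward as they close: fully open they stand 13 mm farther back than shut.
Start: joints at [-1.247, 0.48, 1.596, -0, 1.065, -0.047], TCP at [0.236, -0.606, 0.197] pointing down, gripper open.
Joint ranges: [-2.75, 2.75], [-0.82, 2.05], [0.23, 2.67], [-1.56, 4.7], [0.09, 2.69], [-2.92, 2.92]. Speed limits (rad/s): [1.89, 1.89, 2.39, 3.01, 3.01, 3.01].

## Interface

Orientations are given as a 3x3 rotation matrix whose columns are the frame's x, y, z axes.
In Python, from cell import ctrl gives the robot as it stands.
- The arm moves only by the tool drive_tool, never from a script. Its argument "commands" is a list of rows, each an object with "slide": the shift along the tool's x, y, z each as a share of 0.5 m, from -1 to 1, a list of three; "turn": the turn, a rotation vector about the tool's x, y, z each as a share of 180 degrees, from -1 to 1, a list of three. In form: [{"slide": [dx, dy, dz], "turn": [wx, wy, wz]}, ...]. A call has 1 to 20 rows; each row is the pose to reach, as a shift and turn from the pose commanded when the call began, along the tool's axes at that moment, turning the shorter way round; what a row does not reach only later rows make up. A row lasts 1/12 s, in which the tool goes at most 41.7 mm and 7.16 degrees, less where a joint would pass 70% of its speed; a pose out of reach is approached as far as the arm can. A call with a number of a shift or a turn outside -1 to 1 is refused whole. A call with a gripper value outside its range is refused whole. "hand" is the gripper command: -1 is shut, 1 is fully open, values between are in proportion, set as the call begins (left out, the last holds). The fingers move at their own pace and stop on an object; "squeeze" is the grip in N (left out, the last holds). Time passes only in rows, so rows that repeat a pose let the fingers close. It gives the time, the measured TCP pose, the force, the opening and the grip force at its end, in the units of the state.
- ctrl.state(): the state, without advancing time (a new reading comes with each control period).
- ctrl.read_camera(name): name is "side" or "top"; returns a dict with "image" (400x640x3 uint8, red, green, blue), "K" (3x3 intrinsics, pixels), "extrinsics" (4x4, takes a point from camera to world coordinates). Camera axes: x right, y up, looking along -z (the intrinsics and any distortion apply to the point x, -y, -z); pixel columns grow to the right and rows downward; lengths in m; the calibration is good to about 2 mm. A picture is of the moment at which its call begins. There is no depth.
- ctrl.sign_off(): hands the job in; it is judged then, once.
The state is a dict: "time_s": time; "joint_positions": joint angles; "qvel": joint speeds; "joint_efforts": joint torques, N m; "tcp_pos": TCP position; "tool_rot": TCP orientation; "contact_force": force on the tool from outside, world axes, zero at the start; "ft_torque": the same for the moment, N m; "opening": opening from 0.0 (shut) to 1.0 (fully open); "grasp_force": force on a finger pad.
Only numpy, scipy, OpenCV 4.12 (cv2) and the standard library are available. Lean on these libraries where they do the work, as an engineer would, in place of code of your own. Each camera call takes 0.05 s, during which the arm holds its last target. There are 200 camera calls.

## Working session

There is one attempt and no reset: what is moved stays moved. The work goes in short steps, Python scripts to look and compute and a tool call to move; the robot and the scene stay as the last step left them, time stands still between calls to the robot, and variables do not carry over. Pictures are saved under pics/ and viewed, at most 10 in all, crops included, and the job is handed in when it is done.

Besides the shell and the picture viewer there is one more tool, called as name(argument=value, ...), one argument or row to a line, values as JSON. drive_tool: Moves the arm, as the interface text tells. Shift numbers are shares of 0.5 m and turn numbers shares of 180 degrees, none past 1 either way. Its arguments: {"type":"object","properties":{"commands":{"type":"array"},"hand":{"type":"number"},"squeeze":{"type":"number"}},"required":["commands"]}

```bash
mkdir -p pics; ls; python3 - <<'E'
from cell import ctrl
import cv2,pickle
d={}
for n in("top","side"):
    r=ctrl.read_camera(n); d[n]=r
    cv2.imwrite(f"pics/{n}0.png",r["image"][...,::-1]); print(n,{k:v for k,v in r.items() if k!="image"})
pickle.dump(d,open("cam0.pkl","wb"))
s=ctrl.state();print(s["tcp_pos"],s["tool_rot"],s["time_s"],s["opening"],ctrl.pinch_z)
E
```

```text
pics
top {'K': array([[381.81330938,   0.        , 320.92190128],
       [  0.        , 381.81330938, 197.74055173],
       [  0.        ,   0.        ,   1.        ]]), 'extrinsics': array([[ 0.00882168,  0.99520132, -0.09745003,  0.46140422],
       [-0.99992361,  0.00962313,  0.00775726, -0.00960703],
       [ 0.00865781,  0.09737416,  0.99521019,  1.06887277],
       [ 0.        ,  0.        ,  0.        ,  1.        ]])}
side {'K': array([[418.74962034,   0.        , 313.11798325],
       [  0.        , 418.74962034, 194.10652756],
       [  0.        ,   0.        ,   1.        ]]), 'extrinsics': array([[-0.86855701,  0.25667698, -0.42394062,  0.03927102],
       [-0.49537141, -0.42428607,  0.75801616,  0.89628086],
       [ 0.0146932 ,  0.86838831,  0.49566708,  0.70146067],
       [ 0.        ,  0.        ,  0.        ,  1.        ]])}
[ 0.23539114 -0.60545435  0.19652774] [[ 9.32046989e-01  3.62337249e-01 -3.59143199e-04]
 [ 3.62337425e-01 -9.32046445e-01  1.00720189e-03]
 [ 3.02086209e-05 -1.06889051e-03 -9.99999428e-01]] 0.1 1.000549831150918 0.0187
```

View pics/top0.png

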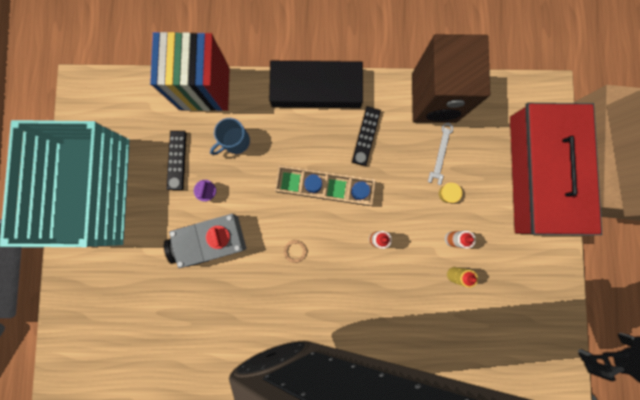

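View pics/side0.png

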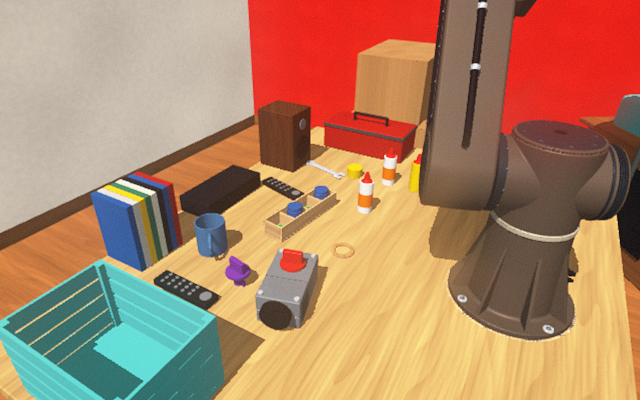

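The top view shows the white bottles at about (382,239) and (464,239), the yellow look-alike at (463,276), the empty caddy cells at (291,182) and (338,188), and the cap at (219,236). I'll enlarge it to read these more closely.

```bash
python3 - <<'E'
import cv2,pickle
d=pickle.load(open("cam0.pkl","rb"))
a=d["top"]["image"][165:285,160:320,::-1]; b=d["top"]["image"][165:285,320:480,::-1]
cv2.imwrite("pics/a.png",cv2.resize(cv2.vconcat([a]),None,fx=5,fy=5,interpolation=cv2.INTER_CUBIC))
cv2.imwrite("pics/b.png",cv2.resize(b,None,fx=5,fy=5,interpolation=cv2.INTER_CUBIC))
E
```

```text
(no output)
```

View pics/a.png

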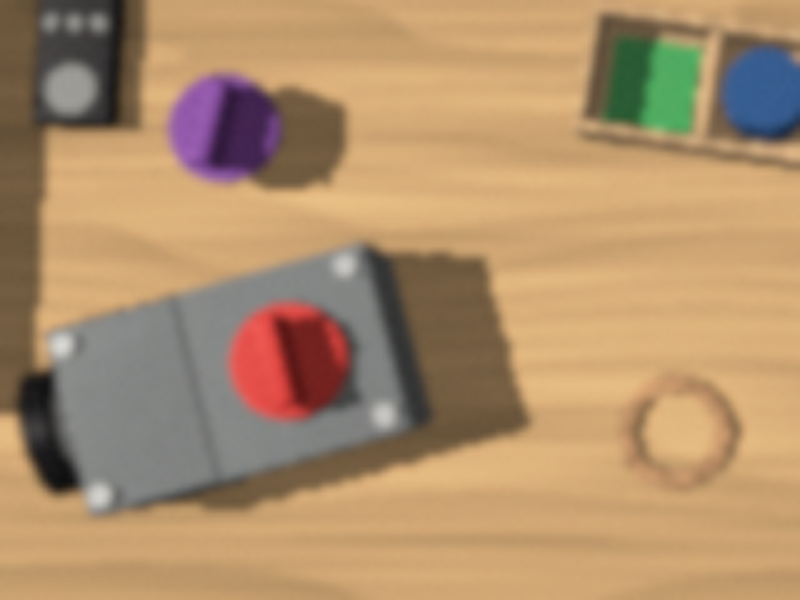

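View pics/b.png

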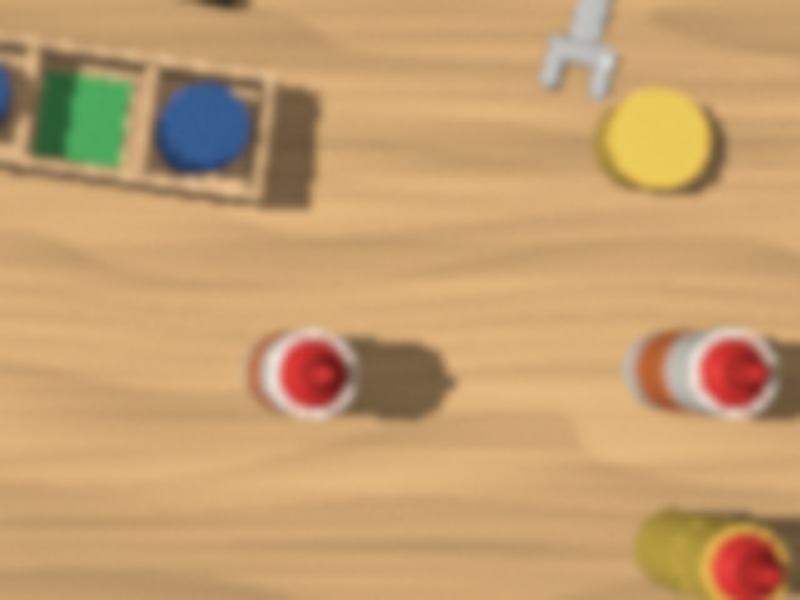

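The left crop shows:
- Caddy corners at (601,14) and (583,132).
- Flange centre at (290,361).
- Case-top corners at (365,243), (413,425), (92,515) and (48,333).

The right crop shows:
- Caddy corners at (277,72) and (263,203).
- Bottle shoulders at (310,373) and (735,373).

```bash
cat > h.py <<'E'
import numpy as np
from cell import ctrl
def ray(cam,u,v,z):
    K,E=cam["K"],cam["extrinsics"]
    d=np.linalg.solve(K,[u,v,1.])*[1,-1,-1]; d=E[:3,:3]@d; o=E[:3,3]
    return o+d*(z-o[2])/d[2]
def proj(cam,p):
    E=cam["extrinsics"]; q=E[:3,:3].T@(np.asarray(p)-E[:3,3])*[1,-1,-1]; q=cam["K"]@q; return q[:2]/q[2]
def goal(x,y,z,yaw):
    "slide/turn shares for tool-down pose, tool y axis at yaw (rad, mod pi), TCP at x,y,z"
    from scipy.spatial.transform import Rotation as R
    s=ctrl.state(); T=s["tool_rot"]
    best=None
    for a in (yaw,yaw+np.pi):
        yv=np.array([np.cos(a),np.sin(a),0]); zv=np.array([0,0,-1.])
        G=np.c_[np.cross(yv,zv),yv,zv]
        r=R.from_matrix(T.T@G).as_rotvec()
        if best is None or np.linalg.norm(r)<np.linalg.norm(best): best=r
    np.set_printoptions(precision=4,suppress=True)
    print("slide",T.T@(np.array([x,y,z])-s["tcp_pos"])/.5,"turn",best/np.pi,"tcp",s["tcp_pos"],"q6",s["joint_positions"][5])
E
python3 - <<'E'
import pickle,numpy as np
from h import *
np.set_printoptions(precision=4,suppress=True)
d=pickle.load(open("cam0.pkl","rb"));t=d["top"]
A=lambda x,y,z:ray(t,160+x/5-.4,165+y/5-.4,z)
B=lambda x,y,z:ray(t,320+x/5-.4,165+y/5-.4,z)
c=[A(601,14,.05),A(583,132,.05),B(263,203,.05),B(277,72,.05)]
for i in range(4): print(c[i],np.linalg.norm(c[i]-c[i-1]))
m=np.mean(c,0); yv=(c[0]+c[1]-c[2]-c[3])[:2]; yv/=np.linalg.norm(yv); print("caddy",m,np.degrees(np.arctan2(yv[1],yv[0])))
for k in(97.5,32.5,-32.5,-97.5): print(k,m[:2]+yv*k/1000, proj(d["side"],[*(m[:2]+yv*k/1000),.058]))
for n,p in(("b1",(310,373)),("b2",(735,373))):
    w=B(*p,.105); print(n,w,proj(d["side"],[*w[:2],.135]),proj(d["side"],[*w[:2],0]))
print(B(325,374,.135),B(765,374,.135))
w=A(290,361,.083);print("cap",w,proj(d["side"],[*w[:2],.113]))
g=[A(365,243,.075),A(413,425,.075),A(92,515,.075),A(48,333,.075)]
for i in range(4): print(g[i],np.linalg.norm(g[i]-g[i-1]))
e=(g[3]+g[2]-g[0]-g[1])[:2];e/=np.linalg.norm(e);mid=np.mean(g,0)[:2]
print("axis",mid-e*.035,np.degrees(np.arctan2(e[1],e[0])))
wd=A(278,318,.113)-A(298,404,.113);print(np.degrees(np.arctan2(wd[1],wd[0])))
E
```

```text
[0.6424 0.0942 0.05  ] 0.258812520997941
[0.5782 0.1026 0.05  ] 0.06476510625289322
[ 0.5424 -0.1551  0.05  ] 0.26019770405938375
[ 0.6134 -0.163   0.05  ] 0.07139241123400537
caddy [ 0.5941 -0.0303  0.05  ] 82.82850217640373
97.5 [0.6063 0.0664] [281.1118 215.6501]
32.5 [0.5982 0.0019] [295.5255 206.2767]
-32.5 [ 0.59   -0.0626] [308.915  197.5692]
-97.5 [ 0.5819 -0.1271] [321.3859 189.4592]
b1 [ 0.4526 -0.1705  0.105 ] [366.4893 171.9826] [363.1835 209.9613]
b2 [ 0.4544 -0.3849  0.105 ] [391.0478 147.7021] [387.0037 182.6195]
[ 0.4524 -0.1729  0.135 ] [ 0.4543 -0.3879  0.135 ]
cap [0.4548 0.2466 0.083 ] [292.3033 250.2322]
[0.5161 0.2119 0.075 ] 0.1690477186185432
[0.4225 0.1843 0.075 ] 0.09760535109636662
[0.3754 0.3471 0.075 ] 0.1695057737846759
[0.468 0.374 0.075] 0.09646311205194857
axis [0.4554 0.2458] 106.32689444924337
15.05942825820806
```

drive_tool(
  commands=[
    {"slide":[0.567,-0.251,0],"turn":[0,0,0]},
    {"slide":[0.567,-0.251,0],"turn":[0,0,0]},
    {"slide":[0.567,-0.251,0],"turn":[0,0,0]},
    {"slide":[0.567,-0.251,0],"turn":[0,0,0]},
    {"slide":[0.567,-0.251,0],"turn":[0,0,0]},
    {"slide":[0.567,-0.251,0],"turn":[0,0,0]},
    {"slide":[0.567,-0.251,0],"turn":[0,0,0]},
    {"slide":[0.567,-0.251,0],"turn":[0,0,0]},
    {"slide":[0.567,-0.251,0],"turn":[0,0,0]},
    {"slide":[0.567,-0.251,0],"turn":[0,0,0]},
    {"slide":[0.567,-0.251,0],"turn":[0,0,0]},
    {"slide":[0.567,-0.251,0.06],"turn":[0,0,0]},
    {"slide":[0.567,-0.251,0.12],"turn":[0,0,0]},
    {"slide":[0.567,-0.251,0.18],"turn":[0,0,0]},
    {"slide":[0.567,-0.251,0.22],"turn":[0,0,0]},
    {"slide":[0.567,-0.251,0.258],"turn":[0,0,0]},
    {"slide":[0.567,-0.251,0.258],"turn":[0,0,0]},
    {"slide":[0.567,-0.251,0.258],"turn":[0,0,0]},
  ],
  hand=1,
)

```text
time_s: 1.6
tcp_pos: [0.453, -0.3865, 0.0675]
tool_rot: [[0.933, 0.361, -0.002], [0.361, -0.933, 0.001], [-0.001, -0.002, -1.0]]
contact_force: [-0.2, -0.4, 0.4]
opening: 1.002
grasp_force: 0.0
```

drive_tool(
  commands=[
    {"slide":[0,0,0],"turn":[0,0,0]},
    {"slide":[0,0,0],"turn":[0,0,0]},
    {"slide":[0,0,0],"turn":[0,0,0]},
    {"slide":[0,0,0],"turn":[0,0,0]},
    {"slide":[0,0,0],"turn":[0,0,0]},
    {"slide":[0,0,0],"turn":[0,0,0]},
    {"slide":[0,0,0],"turn":[0,0,0]},
    {"slide":[0,0,0],"turn":[0,0,0]},
    {"slide":[0,0,0],"turn":[0,0,0]},
    {"slide":[0,0,0],"turn":[0,0,0]},
  ],
  hand=-1,
  squeeze=40,
)

```text
time_s: 2.43
tcp_pos: [0.4557, -0.3866, 0.0716]
tool_rot: [[0.932, 0.362, 0.003], [0.362, -0.932, -0.002], [0.002, 0.003, -1.0]]
contact_force: [-5.5, 10.4, 47.7]
opening: 0.353
grasp_force: 40.8
```

```bash
python3 - <<'E'
from h import *
import cv2
s=ctrl.state();print(s["opening"],s["grasp_force"],s["time_s"])
goal(.590,-.0626,.16,np.radians(-68.8))
cs=[ctrl.read_camera(n)["image"][...,::-1] for n in("side","top")]
a=cv2.resize(cs[0][100:250,300:450],(400,400));b=cv2.resize(cs[1][180:300,360:480],(400,400))
cv2.imwrite("pics/g1.png",cv2.hconcat([a,b]))
E
```

```text
0.35297325587313894 40.784048357881844 2.4333
slide [ 0.4857 -0.5061 -0.1774] turn [ 0.001  -0.0006  0.0003] tcp [ 0.4557 -0.3866  0.0716] q6 0.44470246616235865
```

View pics/g1.png

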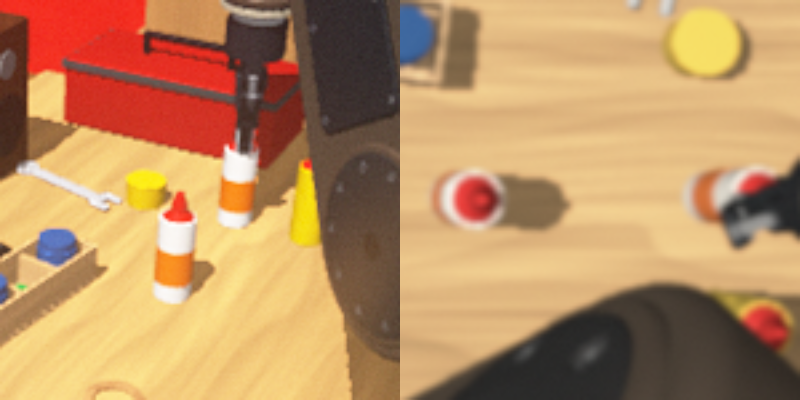

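The bottle is gripped and still upright. There is some upward force because the pads swing forward as they close. I'll lift it slightly and check.

drive_tool(
  commands=[
    {"slide":[0,0,-0.01],"turn":[0,0,0]},
    {"slide":[0,0,-0.02],"turn":[0,0,0]},
    {"slide":[0,0,-0.04],"turn":[0,0,0]},
    {"slide":[0,0,-0.06],"turn":[0,0,0]},
    {"slide":[0,0,-0.06],"turn":[0,0,0]},
    {"slide":[0,0,-0.06],"turn":[0,0,0]},
  ],
)

```text
time_s: 3.03
tcp_pos: [0.4547, -0.3864, 0.0988]
tool_rot: [[0.932, 0.362, 0.001], [0.362, -0.932, -0.001], [0.001, 0.001, -1.0]]
contact_force: [-0.8, 0.6, -2.2]
opening: 0.175
grasp_force: 75.3
```

```bash
cat >> h.py <<'E'
def bands():
    "orange band centroids, bottom/top rows per camera"
    import cv2
    for n in("side","top"):
        c=ctrl.read_camera(n); h=cv2.cvtColor(c["image"],cv2.COLOR_RGB2HSV)
        m=cv2.inRange(h,(8,190,110),(16,255,255))
        k,_,st,ce=cv2.connectedComponentsWithStats(m)
        for i in range(1,k):
            if st[i,4]>15: print(n,st[i],ce[i].round(1))
    s=ctrl.state(); print({k:np.round(s[k],3) for k in("time_s","opening","grasp_force","contact_force","tcp_pos")})
E
python3 - <<'E'
from h import *
bands()
c=ctrl.read_camera("side")
for z in(0,.0325,.135):print(proj(c,[.455,-.3865,z]))
goal(.590,-.0626,.16,np.radians(-68.8))
E
```

```text
side [383 162  13  12 126] [389.  167.9]
side [358 194  14  13 150] [364.6 200.5]
{'time_s': np.float64(3.133), 'opening': np.float64(0.179), 'grasp_force': np.float64(75.278), 'contact_force': array([-0.067,  0.241, -1.278]), 'tcp_pos': array([ 0.454, -0.386,  0.098])}
[387.01729621 182.39906938]
[387.95664718 174.28742828]
[391.05790456 147.5069302 ]
slide [ 0.4877 -0.5042 -0.1245] turn [-0.0002  0.0001  0.0002] tcp [ 0.454  -0.3859  0.0976] q6 0.44474610910598456
```

```bash
python3 - <<'E'
from h import *
import cv2
cs=[ctrl.read_camera(n)["image"][...,::-1] for n in("side","top")]
a=cv2.resize(cs[0][110:200,350:430],(400,450),interpolation=cv2.INTER_CUBIC);b=cv2.resize(cs[1][200:290,410:490],(400,450),interpolation=cv2.INTER_CUBIC)
cv2.imwrite("pics/g2.png",cv2.hconcat([a,b]))
E
```

```text
(no output)
```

View pics/g2.png

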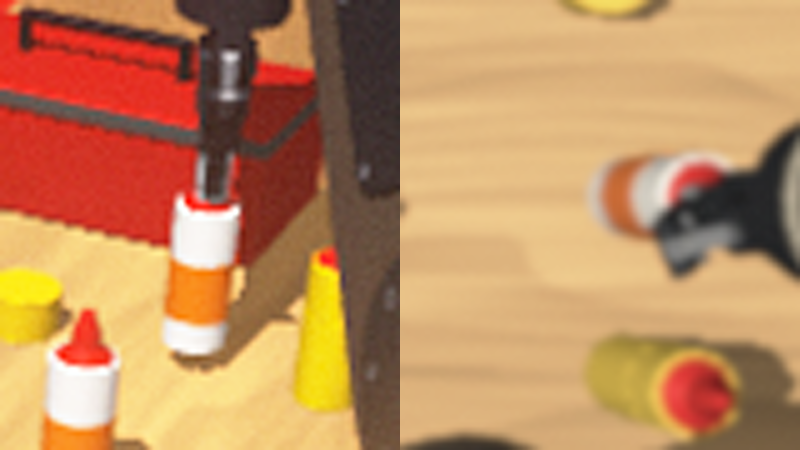

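The gripper is holding the nozzle. The fingertip appears at side pixel (393,150), just above the shoulder, which is higher than the reported TCP. I'll check this numerically.

```bash
python3 - <<'E'
from h import *
import pickle
d=pickle.load(open("cam0.pkl","rb"))
s=ctrl.state();p=s["tcp_pos"];T=s["tool_rot"];print(p,T,s["joint_positions"])
for n in("side","top"):
    for y in(-.02,0,.02):
        for z in(-.15,-.05,-.03,0): print(n,y,z,proj(d[n],p+T@[0,y,z]).round(1))
E
```

```text
[ 0.45401333 -0.38586453  0.09756655] [[ 9.32052125e-01  3.62323562e-01 -6.87785160e-04]
 [ 3.62323982e-01 -9.32051999e-01  6.34605844e-04]
 [-4.11118884e-04 -8.40686783e-04 -9.99999562e-01]] [-7.55302707e-01  5.21250119e-01  1.81521091e+00 -1.30954261e-05
  8.06067409e-01  4.44742739e-01]
side -0.02 -0.15 [395.1 117.9]
side -0.02 -0.05 [391.7 146.5]
side -0.02 -0.03 [391.1 152. ]
side -0.02 0 [390.2 160.1]
side 0 -0.15 [394.9 115.9]
side 0 -0.05 [391.7 144.2]
side 0 -0.03 [391.  149.6]
side 0 0 [390.1 157.6]
side 0.02 -0.15 [394.8 113.9]
side 0.02 -0.05 [391.6 142. ]
side 0.02 -0.03 [391.  147.3]
side 0.02 0 [390.  155.3]
top -0.02 -0.15 [484.4 243.4]
top -0.02 -0.05 [466.3 242.5]
top -0.02 -0.03 [463.1 242.4]
top -0.02 0 [458.6 242.1]
top 0 -0.15 [492.9 240.1]
top 0 -0.05 [473.9 239.6]
top 0 -0.03 [470.6 239.5]
top 0 0 [465.8 239.3]
top 0.02 -0.15 [501.4 236.7]
top 0.02 -0.05 [481.5 236.6]
top 0.02 -0.03 [478.  236.6]
top 0.02 0 [473.1 236.5]
```

drive_tool(
  commands=[
    {"slide":[0,0,0.01],"turn":[0,0,0]},
    {"slide":[0,0,0.02],"turn":[0,0,0]},
    {"slide":[0,0,0.03],"turn":[0,0,0]},
    {"slide":[0,0,0.036],"turn":[0,0,0]},
    {"slide":[0,0,0.036],"turn":[0,0,0]},
  ],
)

```text
time_s: 3.7
tcp_pos: [0.4538, -0.3856, 0.079]
tool_rot: [[0.932, 0.362, -0.001], [0.362, -0.932, 0.001], [-0.001, -0.001, -1.0]]
contact_force: [0.8, 0.6, -1.5]
opening: 0.182
grasp_force: 75.3
```

```bash
python3 - <<'E'
from h import *
bands()
E
```

```text
side [383 167  13  12 127] [388.7 173.1]
side [358 194  14  13 150] [364.6 200.5]
{'time_s': np.float64(3.8), 'opening': np.float64(0.177), 'grasp_force': np.float64(75.273), 'contact_force': array([-0.016, -0.915, -2.081]), 'tcp_pos': array([ 0.454, -0.386,  0.08 ])}
```

drive_tool(
  commands=[
    {"slide":[0,0,0.003],"turn":[0,0,0]},
    {"slide":[0,0,0.006],"turn":[0,0,0]},
    {"slide":[0,0,0.006],"turn":[0,0,0]},
  ],
)

```text
time_s: 4.05
tcp_pos: [0.4549, -0.3866, 0.078]
tool_rot: [[0.932, 0.362, 0.001], [0.362, -0.932, -0.001], [0.001, 0.001, -1.0]]
contact_force: [-2.2, 2.6, 11.3]
opening: 0.18
grasp_force: 78.2
```

drive_tool(
  commands=[
    {"slide":[0,0,0],"turn":[0,0,0]},
    {"slide":[0,0,0],"turn":[0,0,0]},
    {"slide":[0,0,0],"turn":[0,0,0]},
    {"slide":[0,0,0],"turn":[0,0,0]},
    {"slide":[0,0,0],"turn":[0,0,0]},
    {"slide":[0,0,0],"turn":[0,0,0]},
    {"slide":[0,0,0],"turn":[0,0,0]},
    {"slide":[0,0,0],"turn":[0,0,0]},
  ],
  hand=1,
)

```text
time_s: 4.72
tcp_pos: [0.4543, -0.3861, 0.077]
tool_rot: [[0.932, 0.362, -0.0], [0.362, -0.932, 0.0], [-0.0, -0.0, -1.0]]
contact_force: [1.3, -0.4, -0.2]
opening: 1.003
grasp_force: 0.0
```

```bash
python3 - <<'E'
from h import *
import cv2
bands()
cs=[ctrl.read_camera(n)["image"][...,::-1] for n in("side","top")]
a=cv2.resize(cs[0][100:200,350:430],(400,500),interpolation=cv2.INTER_CUBIC);b=cv2.resize(cs[1][190:290,430:510],(400,500),interpolation=cv2.INTER_CUBIC)
cv2.imwrite("pics/g3.png",cv2.hconcat([a,b]))
E
```

```text
side [383 167  13  13 125] [388.4 173.3]
side [358 194  14  13 149] [364.6 200.6]
{'time_s': np.float64(4.817), 'opening': np.float64(1.003), 'grasp_force': np.float64(0.0), 'contact_force': array([0.262, 0.531, 1.118]), 'tcp_pos': array([ 0.454, -0.386,  0.077])}
```

View pics/g3.png

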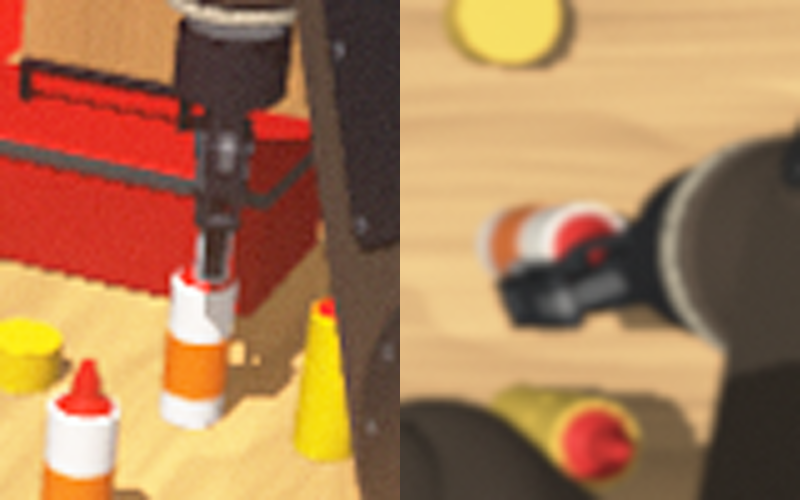

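```bash
python3 - <<'E'
from h import *
import pickle
d=pickle.load(open("cam0.pkl","rb"))
s=ctrl.state();p=s["tcp_pos"];T=s["tool_rot"]
for z in(.08,.09,.10,.11,.12,.13): print(z,"top",ray(d["top"],451,249,z)[:2].round(3),"side",ray(d["side"],392.6,156,z)[:2].round(3))
for off in([0,-.05,-.013],[0,-.05,-.035],[-.011,-.05,-.013],[0.011,-.05,-.013]):
  print(off,proj(d["side"],p+T@off),proj(d["top"],p+T@off))
E
```

```text
0.08 top [ 0.429 -0.354] side [ 0.463 -0.441]
0.09 top [ 0.429 -0.35 ] side [ 0.457 -0.42 ]
0.1 top [ 0.429 -0.347] side [ 0.45  -0.398]
0.11 top [ 0.43  -0.343] side [ 0.443 -0.377]
0.12 top [ 0.43 -0.34] side [ 0.436 -0.355]
0.13 top [ 0.43  -0.336] side [ 0.429 -0.334]
[0, -0.05, -0.013] [389.98188847 165.77103732] [446.79309079 246.18077482]
[0, -0.05, -0.035] [390.67856745 159.82369385] [449.76378141 246.43522981]
[-0.011, -0.05, -0.013] [393.29284495 166.02427009] [448.44633578 250.2469102 ]
[0.011, -0.05, -0.013] [386.67715948 165.51828084] [445.14312931 242.12271519]
```

The open fingertip is at about (0.431, -0.338, 0.127). That is roughly 27 mm higher and 5 mm further toward -x than the reported TCP implies, which explains why it gripped the nozzle. I'll allow for this offset and go lower with guarded moves.

drive_tool(
  commands=[
    {"slide":[0.004,0,0.01],"turn":[0,0,0]},
    {"slide":[0.008,0,0.02],"turn":[0,0,0]},
    {"slide":[0.008,0,0.026],"turn":[0,0,0]},
    {"slide":[0.008,0,0.026],"turn":[0,0,0]},
  ],
)

```text
time_s: 5.25
tcp_pos: [0.4577, -0.3841, 0.0631]
tool_rot: [[0.932, 0.363, -0.001], [0.363, -0.932, 0.001], [-0.001, -0.001, -1.0]]
contact_force: [0.0, 0.5, 0.1]
opening: 1.001
grasp_force: 0.0
```

drive_tool(
  commands=[
    {"slide":[0,0,0.005],"turn":[0,0,0]},
    {"slide":[0,0,0.005],"turn":[0,0,0]},
  ],
)

```text
time_s: 5.42
tcp_pos: [0.4579, -0.3845, 0.0611]
tool_rot: [[0.932, 0.362, -0.0], [0.362, -0.932, 0.0], [-0.0, -0.001, -1.0]]
contact_force: [-0.5, -0.1, -0.7]
opening: 0.998
grasp_force: 0.0
```

drive_tool(
  commands=[
    {"slide":[0,0,0.005],"turn":[0,0,0]},
    {"slide":[0,0,0.005],"turn":[0,0,0]},
  ],
)

```text
time_s: 5.58
tcp_pos: [0.4579, -0.3846, 0.0588]
tool_rot: [[0.932, 0.362, -0.0], [0.362, -0.932, 0.0], [-0.0, -0.0, -1.0]]
contact_force: [-0.5, 0.0, 0.1]
opening: 1.001
grasp_force: 0.0
```

drive_tool(
  commands=[
    {"slide":[0,0,0.005],"turn":[0,0,0]},
    {"slide":[0,0,0.005],"turn":[0,0,0]},
  ],
)

```text
time_s: 5.75
tcp_pos: [0.4579, -0.3846, 0.0563]
tool_rot: [[0.932, 0.362, -0.0], [0.362, -0.932, 0.0], [-0.0, -0.0, -1.0]]
contact_force: [-0.7, -0.2, -0.0]
opening: 1.0
grasp_force: 0.0
```

drive_tool(
  commands=[
    {"slide":[0,0,0.004],"turn":[0,0,0]},
    {"slide":[0,0,0.004],"turn":[0,0,0]},
  ],
)

```text
time_s: 5.92
tcp_pos: [0.4579, -0.3846, 0.0543]
tool_rot: [[0.932, 0.362, -0.0], [0.362, -0.932, 0.0], [-0.0, -0.0, -1.0]]
contact_force: [0.4, -0.6, -0.2]
opening: 1.001
grasp_force: 0.0
```

drive_tool(
  commands=[
    {"slide":[0,0,0.004],"turn":[0,0,0]},
    {"slide":[0,0,0.004],"turn":[0,0,0]},
  ],
)

```text
time_s: 6.08
tcp_pos: [0.4579, -0.3846, 0.0523]
tool_rot: [[0.932, 0.362, -0.0], [0.362, -0.932, 0.0], [-0.0, -0.0, -1.0]]
contact_force: [0.1, 0.3, 0.3]
opening: 0.999
grasp_force: 0.0
```

drive_tool(
  commands=[
    {"slide":[0,0,0.004],"turn":[0,0,0]},
    {"slide":[0,0,0.004],"turn":[0,0,0]},
  ],
)

```text
time_s: 6.25
tcp_pos: [0.4579, -0.3845, 0.0503]
tool_rot: [[0.932, 0.362, -0.0], [0.362, -0.932, 0.0], [-0.0, -0.0, -1.0]]
contact_force: [-0.6, -0.6, -0.0]
opening: 1.005
grasp_force: 0.0
```

drive_tool(
  commands=[
    {"slide":[0,0,0.004],"turn":[0,0,0]},
    {"slide":[0,0,0.004],"turn":[0,0,0]},
  ],
)

```text
time_s: 6.42
tcp_pos: [0.4579, -0.3845, 0.0483]
tool_rot: [[0.932, 0.362, -0.0], [0.362, -0.932, 0.0], [-0.0, -0.0, -1.0]]
contact_force: [0.0, -0.0, -0.1]
opening: 0.998
grasp_force: 0.0
```

drive_tool(
  commands=[
    {"slide":[0,0,0.007],"turn":[0,0,0]},
    {"slide":[0,0,0.013],"turn":[0,0,0]},
    {"slide":[0,0,0.013],"turn":[0,0,0]},
  ],
)

```text
time_s: 6.67
tcp_pos: [0.4577, -0.3844, 0.0414]
tool_rot: [[0.932, 0.362, -0.001], [0.362, -0.932, 0.001], [-0.0, -0.001, -1.0]]
contact_force: [-0.5, -0.5, 0.6]
opening: 1.001
grasp_force: 0.0
```

drive_tool(
  commands=[
    {"slide":[0,0,0],"turn":[0,0,0]},
    {"slide":[0,0,0],"turn":[0,0,0]},
    {"slide":[0,0,0],"turn":[0,0,0]},
    {"slide":[0,0,0],"turn":[0,0,0]},
    {"slide":[0,0,0],"turn":[0,0,0]},
    {"slide":[0,0,0],"turn":[0,0,0]},
    {"slide":[0,0,0],"turn":[0,0,0]},
    {"slide":[0,0,0],"turn":[0,0,0]},
  ],
  hand=-1,
  squeeze=40,
)

```text
time_s: 7.33
tcp_pos: [0.4582, -0.3847, 0.0424]
tool_rot: [[0.932, 0.362, 0.0], [0.362, -0.932, -0.0], [0.0, 0.0, -1.0]]
contact_force: [-0.9, 0.6, 5.4]
opening: 0.503
grasp_force: 40.3
```

Opening is 43 mm, so this is a true body grip. Next is the lift and traverse to the middle cell.

drive_tool(
  commands=[
    {"slide":[0,0,-0.03],"turn":[0,0,0]},
    {"slide":[0,0,-0.08],"turn":[0,0,0]},
    {"slide":[0,0,-0.13],"turn":[0,0,0]},
    {"slide":[0.02,-0.02,-0.17],"turn":[0,0,0]},
    {"slide":[0.05,-0.052,-0.2],"turn":[0,0,0]},
    {"slide":[0.085,-0.088,-0.2],"turn":[0,0,0]},
    {"slide":[0.122,-0.127,-0.2],"turn":[0,0,0]},
    {"slide":[0.16,-0.166,-0.2],"turn":[0,0,0]},
    {"slide":[0.198,-0.205,-0.2],"turn":[0,0,0]},
    {"slide":[0.236,-0.245,-0.2],"turn":[0,0,0]},
    {"slide":[0.274,-0.284,-0.2],"turn":[0,0,0]},
    {"slide":[0.312,-0.324,-0.2],"turn":[0,0,0]},
    {"slide":[0.35,-0.363,-0.2],"turn":[0,0,0]},
    {"slide":[0.388,-0.402,-0.2],"turn":[0,0,0]},
    {"slide":[0.424,-0.44,-0.2],"turn":[0,0,0]},
    {"slide":[0.456,-0.473,-0.2],"turn":[0,0,0]},
    {"slide":[0.476,-0.494,-0.2],"turn":[0,0,0]},
    {"slide":[0.487,-0.505,-0.2],"turn":[0,0,0]},
    {"slide":[0.487,-0.505,-0.2],"turn":[0,0,0]},
    {"slide":[0.487,-0.505,-0.2],"turn":[0,0,0]},
  ],
)

```text
time_s: 9.0
tcp_pos: [0.5932, -0.0616, 0.1419]
tool_rot: [[0.932, 0.363, -0.0], [0.363, -0.932, -0.0], [-0.001, 0.0, -1.0]]
contact_force: [0.5, -0.9, -1.5]
opening: 0.504
grasp_force: 41.1
```

```bash
python3 - <<'E'
from h import *
import cv2
bands()
cs=[ctrl.read_camera(n) for n in("side","top")]
for c in cs: print([proj(c,[.590,-.0626,z]).round(1) for z in(.1,.133,.205)])
cs=[c["image"][...,::-1] for c in cs]
a=cv2.resize(cs[0][110:230,260:360],(400,480),interpolation=cv2.INTER_CUBIC);b=cv2.resize(cs[1][120:240,280:380],(400,480),interpolation=cv2.INTER_CUBIC)
cv2.imwrite("pics/g4.png",cv2.hconcat([a,b]))
E
```

```text
side [303 168  14  14 174] [309.5 174.9]
side [358 194  14  13 150] [364.6 200.6]
{'time_s': np.float64(9.1), 'opening': np.float64(0.503), 'grasp_force': np.float64(41.092), 'contact_force': array([ 0.437, -0.76 , -2.212]), 'tcp_pos': array([ 0.593, -0.062,  0.142])}
[array([309.1, 185.5]), array([309.2, 175.7]), array([309.4, 153.5])]
[array([338.8, 184.8]), array([339.5, 183. ]), array([341.3, 178.8])]
```

View pics/g4.png

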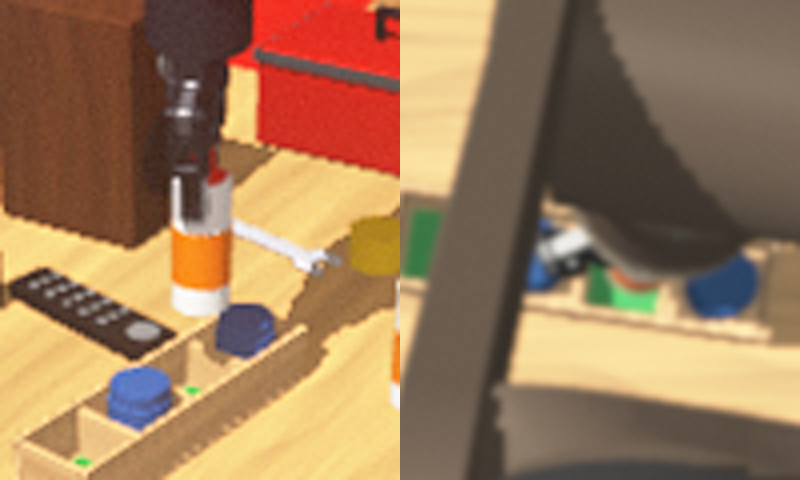

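The bottle hangs upright over the cell: its band is at u = 309.5 and 309.2 was expected. Lowering it now.

drive_tool(
  commands=[
    {"slide":[0,0,0.02],"turn":[0,0,0]},
    {"slide":[0,0,0.05],"turn":[0,0,0]},
    {"slide":[0,0,0.08],"turn":[0,0,0]},
    {"slide":[0,0,0.11],"turn":[0,0,0]},
    {"slide":[0,0,0.135],"turn":[0,0,0]},
    {"slide":[0,0,0.155],"turn":[0,0,0]},
    {"slide":[0,0,0.168],"turn":[0,0,0]},
    {"slide":[0,0,0.174],"turn":[0,0,0]},
    {"slide":[0,0,0.174],"turn":[0,0,0]},
  ],
)

```text
time_s: 9.95
tcp_pos: [0.5931, -0.0612, 0.0545]
tool_rot: [[0.932, 0.362, -0.001], [0.362, -0.932, 0.0], [-0.001, -0.0, -1.0]]
contact_force: [0.1, -0.3, -2.5]
opening: 0.498
grasp_force: 41.1
```

drive_tool(
  commands=[
    {"slide":[0,0,0.004],"turn":[0,0,0]},
    {"slide":[0,0,0.008],"turn":[0,0,0]},
    {"slide":[0,0,0.008],"turn":[0,0,0]},
  ],
)

```text
time_s: 10.2
tcp_pos: [0.5937, -0.0611, 0.0513]
tool_rot: [[0.932, 0.362, 0.001], [0.362, -0.932, -0.0], [0.0, 0.0, -1.0]]
contact_force: [-0.4, 0.1, -1.0]
opening: 0.499
grasp_force: 41.1
```

drive_tool(
  commands=[
    {"slide":[0,0,0.002],"turn":[0,0,0]},
    {"slide":[0,0,0.003],"turn":[0,0,0]},
    {"slide":[0,0,0.003],"turn":[0,0,0]},
  ],
)

```text
time_s: 10.45
tcp_pos: [0.594, -0.061, 0.0504]
tool_rot: [[0.932, 0.362, 0.001], [0.362, -0.932, -0.0], [0.001, 0.0, -1.0]]
contact_force: [-2.4, 1.1, 5.9]
opening: 0.5
grasp_force: 42.1
```

drive_tool(
  commands=[
    {"slide":[0,0,0],"turn":[0,0,0]},
    {"slide":[0,0,0],"turn":[0,0,0]},
    {"slide":[0,0,0],"turn":[0,0,0]},
    {"slide":[0,0,0],"turn":[0,0,0]},
    {"slide":[0,0,0],"turn":[0,0,0]},
    {"slide":[0,0,0],"turn":[0,0,0]},
    {"slide":[0,0,0],"turn":[0,0,0]},
    {"slide":[0,0,0],"turn":[0,0,0]},
  ],
  hand=1,
)

```text
time_s: 11.12
tcp_pos: [0.5935, -0.0611, 0.0496]
tool_rot: [[0.932, 0.362, -0.0], [0.362, -0.932, -0.0], [-0.0, -0.0, -1.0]]
contact_force: [0.5, -0.1, 1.4]
opening: 1.003
grasp_force: 0.0
```

drive_tool(
  commands=[
    {"slide":[0,0,-0.03],"turn":[0,0,0]},
    {"slide":[0,0,-0.08],"turn":[0,0,0]},
    {"slide":[0,0,-0.14],"turn":[0,0,0]},
    {"slide":[0,0,-0.2],"turn":[0,0,0]},
    {"slide":[0,0,-0.2],"turn":[0,0,0]},
    {"slide":[-0.07,0.02,-0.2],"turn":[0,0,0]},
    {"slide":[-0.14,0.04,-0.2],"turn":[0,0,0]},
    {"slide":[-0.21,0.06,-0.2],"turn":[0,0,0]},
    {"slide":[-0.28,0.085,-0.2],"turn":[0,0,0]},
    {"slide":[-0.336,0.103,-0.2],"turn":[0,0,0]},
    {"slide":[-0.336,0.103,-0.2],"turn":[0,0,0]},
    {"slide":[-0.336,0.103,-0.2],"turn":[0,0,0]},
  ],
)

```text
time_s: 12.12
tcp_pos: [0.4547, -0.1708, 0.1498]
tool_rot: [[0.933, 0.36, 0.0], [0.36, -0.933, -0.0], [0.0, 0.0, -1.0]]
contact_force: [0.5, 0.1, 0.5]
opening: 1.003
grasp_force: 0.0
```

```bash
python3 - <<'E'
from h import *
bands()
goal(.456,-.170,.042,np.radians(-68.77))
E
```

```text
side [358 194  14  13 150] [364.6 200.6]
side [302 196  14  12 127] [308.7 201.1]
{'time_s': np.float64(12.217), 'opening': np.float64(0.997), 'grasp_force': np.float64(0.0), 'contact_force': array([ 0.547, -0.025, -0.281]), 'tcp_pos': array([ 0.456, -0.17 ,  0.15 ])}
slide [-0.0005 -0.0003  0.2155] turn [ 0.0001 -0.0002 -0.0001] tcp [ 0.4562 -0.17    0.1497] q6 0.7811888686709502
```

Bottle 2 is standing in its cell. Descending on bottle 1 and gripping it.

drive_tool(
  commands=[
    {"slide":[0,0,0.03],"turn":[0,0,0]},
    {"slide":[0,0,0.07],"turn":[0,0,0]},
    {"slide":[0,0,0.11],"turn":[0,0,0]},
    {"slide":[0,0,0.15],"turn":[0,0,0]},
    {"slide":[0,0,0.185],"turn":[0,0,0]},
    {"slide":[0,0,0.215],"turn":[0,0,0]},
    {"slide":[0,0,0.215],"turn":[0,0,0]},
    {"slide":[0,0,0.215],"turn":[0,0,0]},
  ],
)

```text
time_s: 12.88
tcp_pos: [0.4558, -0.1692, 0.0416]
tool_rot: [[0.932, 0.363, -0.001], [0.363, -0.932, 0.001], [-0.001, -0.001, -1.0]]
contact_force: [-0.6, 0.7, 1.0]
opening: 1.0
grasp_force: 0.0
```

drive_tool(
  commands=[
    {"slide":[0,0,0],"turn":[0,0,0]},
    {"slide":[0,0,0],"turn":[0,0,0]},
    {"slide":[0,0,0],"turn":[0,0,0]},
    {"slide":[0,0,0],"turn":[0,0,0]},
    {"slide":[0,0,0],"turn":[0,0,0]},
    {"slide":[0,0,0],"turn":[0,0,0]},
    {"slide":[0,0,0],"turn":[0,0,0]},
    {"slide":[0,0,0],"turn":[0,0,0]},
  ],
  hand=-1,
  squeeze=40,
)

```text
time_s: 13.55
tcp_pos: [0.4562, -0.1702, 0.0431]
tool_rot: [[0.932, 0.362, 0.002], [0.362, -0.932, -0.001], [0.001, 0.001, -1.0]]
contact_force: [-0.3, 2.1, 10.1]
opening: 0.503
grasp_force: 39.1
```

drive_tool(
  commands=[
    {"slide":[0,0,-0.03],"turn":[0,0,0]},
    {"slide":[0,0,-0.08],"turn":[0,0,0]},
    {"slide":[0.01,-0.02,-0.13],"turn":[0,0,0]},
    {"slide":[0.028,-0.06,-0.17],"turn":[0,0,0]},
    {"slide":[0.05,-0.108,-0.2],"turn":[0,0,0]},
    {"slide":[0.073,-0.158,-0.2],"turn":[0,0,0]},
    {"slide":[0.096,-0.208,-0.2],"turn":[0,0,0]},
    {"slide":[0.119,-0.258,-0.2],"turn":[0,0,0]},
    {"slide":[0.142,-0.308,-0.2],"turn":[0,0,0]},
    {"slide":[0.165,-0.35,-0.2],"turn":[0,0,0]},
    {"slide":[0.19,-0.375,-0.2],"turn":[0,0,0]},
    {"slide":[0.225,-0.383,-0.2],"turn":[0,0,0]},
    {"slide":[0.27,-0.376,-0.2],"turn":[0,0,0]},
    {"slide":[0.32,-0.365,-0.2],"turn":[0,0,0]},
    {"slide":[0.37,-0.353,-0.2],"turn":[0,0,0]},
    {"slide":[0.415,-0.342,-0.2],"turn":[0,0,0]},
    {"slide":[0.445,-0.335,-0.2],"turn":[0,0,0]},
    {"slide":[0.459,-0.332,-0.2],"turn":[0,0,0]},
    {"slide":[0.459,-0.332,-0.2],"turn":[0,0,0]},
    {"slide":[0.459,-0.332,-0.2],"turn":[0,0,0]},
  ],
)

```text
time_s: 15.22
tcp_pos: [0.6084, 0.0678, 0.142]
tool_rot: [[0.932, 0.362, -0.001], [0.362, -0.932, -0.0], [-0.001, -0.0, -1.0]]
contact_force: [-1.0, 0.2, -2.0]
opening: 0.504
grasp_force: 41.4
```

```bash
python3 - <<'E'
from h import *
bands()
c=ctrl.read_camera("side");print([proj(c,[.6063,.0664,z]).round(1) for z in(.1,.133,.205)])
goal(.610,.068,.0525,np.radians(-68.77))
E
```

```text
side [273 185  17  15 212] [281.2 192.4]
side [303 196  14  12 128] [308.7 201.2]
{'time_s': np.float64(15.317), 'opening': np.float64(0.503), 'grasp_force': np.float64(41.413), 'contact_force': array([-0.351,  0.577, -2.02 ]), 'tcp_pos': array([0.608, 0.068, 0.142])}
[array([280.8, 202.9]), array([280.5, 192.6]), array([279.8, 169.1])]
slide [0.0037 0.0009 0.1795] turn [-0.0001  0.0002  0.0001] tcp [0.6082 0.0678 0.1422] q6 1.2615162097312558
```

The band is at (281.2,192.4) and (280.5,192.6) was predicted, so it is well aligned. Lowering.

drive_tool(
  commands=[
    {"slide":[0.002,0,0.02],"turn":[0,0,0]},
    {"slide":[0.003,0,0.05],"turn":[0,0,0]},
    {"slide":[0.003,0,0.08],"turn":[0,0,0]},
    {"slide":[0.003,0,0.11],"turn":[0,0,0]},
    {"slide":[0.003,0,0.135],"turn":[0,0,0]},
    {"slide":[0.003,0,0.155],"turn":[0,0,0]},
    {"slide":[0.003,0,0.17],"turn":[0,0,0]},
    {"slide":[0.003,0,0.178],"turn":[0,0,0]},
    {"slide":[0.003,0,0.178],"turn":[0,0,0]},
  ],
)

```text
time_s: 16.12
tcp_pos: [0.6103, 0.0684, 0.0523]
tool_rot: [[0.932, 0.362, -0.001], [0.362, -0.932, -0.0], [-0.001, -0.0, -1.0]]
contact_force: [-0.6, 0.2, -1.7]
opening: 0.501
grasp_force: 41.4
```

drive_tool(
  commands=[
    {"slide":[0,0,0.003],"turn":[0,0,0]},
    {"slide":[0,0,0.005],"turn":[0,0,0]},
    {"slide":[0,0,0.005],"turn":[0,0,0]},
  ],
)

```text
time_s: 16.37
tcp_pos: [0.6113, 0.0685, 0.0512]
tool_rot: [[0.932, 0.362, 0.001], [0.362, -0.932, 0.0], [0.001, 0.0, -1.0]]
contact_force: [-0.9, -0.6, -1.9]
opening: 0.508
grasp_force: 41.6
```

drive_tool(
  commands=[
    {"slide":[0,0,0.002],"turn":[0,0,0]},
    {"slide":[0,0,0.003],"turn":[0,0,0]},
    {"slide":[0,0,0.003],"turn":[0,0,0]},
  ],
)

```text
time_s: 16.62
tcp_pos: [0.6118, 0.0687, 0.0511]
tool_rot: [[0.932, 0.362, 0.003], [0.362, -0.932, 0.0], [0.003, 0.001, -1.0]]
contact_force: [-4.9, 0.8, 21.9]
opening: 0.502
grasp_force: 43.9
```

drive_tool(
  commands=[
    {"slide":[0,0,-0.002],"turn":[0,0,0]},
    {"slide":[0,0,-0.002],"turn":[0,0,0]},
    {"slide":[0,0,-0.002],"turn":[0,0,0]},
    {"slide":[0,0,-0.002],"turn":[0,0,0]},
    {"slide":[0,0,-0.002],"turn":[0,0,0]},
    {"slide":[0,0,-0.002],"turn":[0,0,0]},
    {"slide":[0,0,-0.002],"turn":[0,0,0]},
    {"slide":[0,0,-0.002],"turn":[0,0,0]},
  ],
  hand=1,
)

```text
time_s: 17.28
tcp_pos: [0.6107, 0.0685, 0.05]
tool_rot: [[0.932, 0.362, -0.0], [0.362, -0.932, 0.0], [-0.0, -0.0, -1.0]]
contact_force: [-0.9, -0.0, -0.5]
opening: 1.002
grasp_force: 0.0
```

drive_tool(
  commands=[
    {"slide":[0,0,-0.03],"turn":[0,0,0]},
    {"slide":[0,0,-0.08],"turn":[0,0,0]},
    {"slide":[0,0,-0.14],"turn":[0,0,0]},
    {"slide":[0,0,-0.2],"turn":[0,0,0]},
    {"slide":[0,0,-0.2],"turn":[0,0,0]},
  ],
)

```text
time_s: 17.7
tcp_pos: [0.6138, 0.0687, 0.1556]
tool_rot: [[0.932, 0.362, 0.007], [0.362, -0.932, 0.0], [0.007, 0.002, -1.0]]
contact_force: [1.2, 0.0, 1.7]
opening: 0.998
grasp_force: 0.0
```

```bash
python3 - <<'E'
from h import *
bands()
goal(.455,.246,.15,np.radians(105.5))
E
```

```text
side [303 196  14  13 129] [308.7 201.3]
side [273 213  16  13 142] [280.7 219.2]
{'time_s': np.float64(17.8), 'opening': np.float64(0.999), 'grasp_force': np.float64(0.0), 'contact_force': array([-0.255, -0.286, -0.701]), 'tcp_pos': array([0.612, 0.069, 0.151])}
slide [-0.1632 -0.4443  0.0019] turn [ 0.0002 -0.0008  0.0319] tcp [0.6116 0.0685 0.1513] q6 1.262300681903776
```

Both bottles are standing in their cells. Now to the cap, with a half turn so the last joint has range for turning both ways.

drive_tool(
  commands=[
    {"slide":[-0.01,-0.03,0],"turn":[0,0,-0.039]},
    {"slide":[-0.02,-0.06,0],"turn":[0,0,-0.078]},
    {"slide":[-0.03,-0.09,0],"turn":[0,0,-0.117]},
    {"slide":[-0.04,-0.12,0],"turn":[0,0,-0.156]},
    {"slide":[-0.05,-0.15,0],"turn":[0,0,-0.195]},
    {"slide":[-0.06,-0.18,0],"turn":[0,0,-0.234]},
    {"slide":[-0.07,-0.21,0],"turn":[0,0,-0.273]},
    {"slide":[-0.085,-0.24,0],"turn":[0,0,-0.312]},
    {"slide":[-0.1,-0.28,0],"turn":[0,0,-0.35]},
    {"slide":[-0.115,-0.32,0],"turn":[0,0,-0.39]},
    {"slide":[-0.13,-0.36,0],"turn":[0,0,-0.43]},
    {"slide":[-0.145,-0.4,0],"turn":[0,0,-0.468]},
    {"slide":[-0.163,-0.444,0],"turn":[0,0,-0.507]},
    {"slide":[-0.163,-0.444,0],"turn":[0,0,-0.546]},
    {"slide":[-0.163,-0.444,0],"turn":[0,0,-0.585]},
    {"slide":[-0.163,-0.444,0],"turn":[0,0,-0.624]},
    {"slide":[-0.163,-0.444,0],"turn":[0,0,-0.663]},
    {"slide":[-0.163,-0.444,0],"turn":[0,0,-0.702]},
    {"slide":[-0.163,-0.444,0],"turn":[0,0,-0.741]},
    {"slide":[-0.163,-0.444,0],"turn":[0,0,-0.78]},
  ],
)

```text
time_s: 19.47
tcp_pos: [0.4535, 0.2455, 0.1488]
tool_rot: [[-0.951, 0.309, -0.002], [0.309, 0.951, -0.001], [0.002, -0.001, -1.0]]
contact_force: [-0.2, 0.4, 0.4]
opening: 1.003
grasp_force: 0.0
```

drive_tool(
  commands=[
    {"slide":[0,0,0],"turn":[0,0,-0.039]},
    {"slide":[0,0,0],"turn":[0,0,-0.078]},
    {"slide":[0,0,0],"turn":[0,0,-0.117]},
    {"slide":[0,0,0],"turn":[0,0,-0.156]},
    {"slide":[0,0,0],"turn":[0,0,-0.188]},
    {"slide":[0,0,0],"turn":[0,0,-0.188]},
    {"slide":[0,0,0],"turn":[0,0,-0.188]},
  ],
)

```text
time_s: 20.05
tcp_pos: [0.4537, 0.2455, 0.1492]
tool_rot: [[-0.965, -0.264, -0.001], [-0.264, 0.965, -0.001], [0.002, -0.0, -1.0]]
contact_force: [-0.8, 0.5, -0.1]
opening: 0.999
grasp_force: 0.0
```

```bash
python3 - <<'E'
from h import *
import cv2
goal(.455,.246,.15,np.radians(105.5))
s=ctrl.state();p=s["tcp_pos"];T=s["tool_rot"];print(T[:,1],s["time_s"])
cs=[ctrl.read_camera(n) for n in("side","top")]
for n,c in zip("st",cs):
  for y in(-.05,.05):
    print(n,y,proj(c,p+T@[0,y,-.04]).round(1))
cs=[c["image"][...,::-1] for c in cs]
a=cv2.resize(cs[0][150:290,240:340],(400,560),interpolation=cv2.INTER_CUBIC);b=cv2.resize(cs[1][160:300,160:260],(400,560),interpolation=cv2.INTER_CUBIC)
cv2.imwrite("pics/g5.png",cv2.hconcat([a,b]))
E
```

```text
slide [-0.0027  0.0002 -0.0016] turn [-0.0001 -0.0005 -0.0012] tcp [0.4537 0.2455 0.1492] q6 -1.4004211016122106
[-0.2638  0.9646 -0.0003] 20.05
s -0.05 [298.9 210.8]
s 0.05 [285.7 235.1]
t -0.05 [227.3 231.9]
t 0.05 [184.5 243.1]
```

View pics/g5.png

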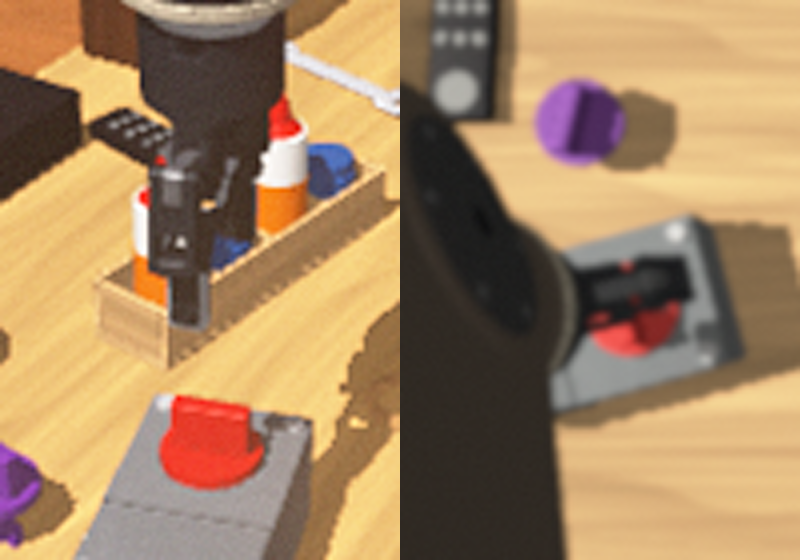

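The finger pads straddle the wing and are aligned to within a few mm. Descending and closing.

drive_tool(
  commands=[
    {"slide":[0.003,0,0.04],"turn":[0,0,0]},
    {"slide":[0.003,0,0.08],"turn":[0,0,0]},
    {"slide":[0.003,0,0.12],"turn":[0,0,0]},
    {"slide":[0.003,0,0.15],"turn":[0,0,0]},
    {"slide":[0.003,0,0.174],"turn":[0,0,0]},
    {"slide":[0.003,0,0.174],"turn":[0,0,0]},
    {"slide":[0.003,0,0.174],"turn":[0,0,0]},
  ],
)

```text
time_s: 20.73
tcp_pos: [0.4524, 0.2452, 0.0627]
tool_rot: [[-0.964, -0.265, -0.001], [-0.265, 0.964, -0.001], [0.001, -0.0, -1.0]]
contact_force: [-0.3, 0.3, 0.5]
opening: 0.999
grasp_force: 0.0
```

drive_tool(
  commands=[
    {"slide":[0,0,0],"turn":[0,0,0]},
    {"slide":[0,0,0],"turn":[0,0,0]},
    {"slide":[0,0,0],"turn":[0,0,0]},
    {"slide":[0,0,0],"turn":[0,0,0]},
    {"slide":[0,0,0],"turn":[0,0,0]},
    {"slide":[0,0,0],"turn":[0,0,0]},
    {"slide":[0,0,0],"turn":[0,0,0]},
    {"slide":[0,0,0],"turn":[0,0,0]},
    {"slide":[0,0,0],"turn":[0,0,0]},
    {"slide":[0,0,0],"turn":[0,0,0]},
    {"slide":[0,0,0],"turn":[0,0,0]},
    {"slide":[0,0,0],"turn":[0,0,0]},
  ],
  hand=-1,
  squeeze=60,
)

```text
time_s: 21.73
tcp_pos: [0.4532, 0.246, 0.0636]
tool_rot: [[-0.964, -0.267, 0.001], [-0.267, 0.964, 0.001], [-0.001, 0.001, -1.0]]
contact_force: [-2.0, 4.0, 6.4]
opening: 0.122
grasp_force: 60.2
```

```bash
python3 - <<'E'
from h import *
s=ctrl.state();print(s["tool_rot"],s["ft_torque"],s["tcp_pos"],s["opening"])
E
```

```text
[[-9.63807055e-01 -2.66599396e-01  8.49891662e-04]
 [-2.66598619e-01  9.63807200e-01  9.26162994e-04]
 [-1.06604620e-03  6.66062484e-04 -9.99999210e-01]] [ 0.88349421  0.47386485 -0.14895477] [0.4532219  0.24603553 0.06358542] 0.12179615658284913
```

Wing gripped. Trying the normal thread first: counter-clockwise, which is tool z negative.

drive_tool(
  commands=[
    {"slide":[0,0,0],"turn":[0,0,0]},
    {"slide":[0,0,0],"turn":[0,0,-0.015]},
    {"slide":[0,0,0],"turn":[0,0,-0.03]},
    {"slide":[0,0,0],"turn":[0,0,-0.045]},
    {"slide":[0,0,0],"turn":[0,0,-0.06]},
    {"slide":[0,0,0],"turn":[0,0,-0.06]},
  ],
  squeeze=90,
)

```text
time_s: 22.23
tcp_pos: [0.4523, 0.2466, 0.0637]
tool_rot: [[-0.896, -0.444, -0.0], [-0.444, 0.896, 0.002], [-0.0, 0.002, -1.0]]
contact_force: [-9.1, 12.8, 11.8]
opening: 0.111
grasp_force: 93.7
```

```bash
cat > st.py <<'E'
from h import *
s=ctrl.state();T=s["tool_rot"];print("yaw",np.degrees(np.arctan2(T[1,1],T[0,1])),"ft",s["ft_torque"].round(2) if hasattr(s["ft_torque"],"round") else s["ft_torque"],s["tcp_pos"],s["opening"],s["joint_positions"][5])
E
python3 st.py
```

```text
yaw 116.3595734935263 ft [ 2.41  1.69 -1.16] [0.45234533 0.24664656 0.06370198] 0.11094843844269761 -1.5942166100677801
```

drive_tool(
  commands=[
    {"slide":[0,0,0],"turn":[0,0,0.03]},
    {"slide":[0,0,0],"turn":[0,0,0.06]},
    {"slide":[0,0,0],"turn":[0,0,0.06]},
  ],
)

```text
time_s: 22.48
tcp_pos: [0.4532, 0.2463, 0.0636]
tool_rot: [[-0.965, -0.26, 0.001], [-0.26, 0.965, 0.001], [-0.001, 0.001, -1.0]]
contact_force: [-4.3, 6.6, 6.2]
opening: 0.112
grasp_force: 91.2
```

```bash
python3 st.py
```

```text
yaw 105.09960090608588 ft [ 1.14  0.56 -0.14] [0.45323261 0.2462744  0.063599  ] 0.11249436897636246 -1.3966823589723827
```

drive_tool(
  commands=[
    {"slide":[0,0,0],"turn":[0,0,0.015]},
    {"slide":[0,0,0],"turn":[0,0,0.03]},
    {"slide":[0,0,0],"turn":[0,0,0.045]},
    {"slide":[0,0,0],"turn":[0,0,0.06]},
    {"slide":[0,0,0],"turn":[0,0,0.06]},
  ],
)

```text
time_s: 22.9
tcp_pos: [0.4532, 0.2461, 0.0635]
tool_rot: [[-0.997, -0.078, 0.001], [-0.078, 0.997, 0.001], [-0.001, 0.001, -1.0]]
contact_force: [-3.1, 4.4, 6.0]
opening: 0.11
grasp_force: 90.9
```

```bash
python3 st.py
```

```text
yaw 94.49423682711632 ft [0.87 0.42 0.07] [0.45321997 0.2460962  0.06354228] 0.11047521646708845 -1.2115148669174676
```

Clockwise turns freely (0.07 Nm against 1.16), so it is a reverse thread. Turning on to a total of 72°.

drive_tool(
  commands=[
    {"slide":[0,0,0],"turn":[0,0,0.02]},
    {"slide":[0,0,0],"turn":[0,0,0.045]},
    {"slide":[0,0,0],"turn":[0,0,0.07]},
    {"slide":[0,0,0],"turn":[0,0,0.095]},
    {"slide":[0,0,0],"turn":[0,0,0.12]},
    {"slide":[0,0,0],"turn":[0,0,0.145]},
    {"slide":[0,0,0],"turn":[0,0,0.17]},
    {"slide":[0,0,0],"turn":[0,0,0.17]},
  ],
)

```text
time_s: 23.57
tcp_pos: [0.4535, 0.2462, 0.0636]
tool_rot: [[-0.897, 0.442, 0.001], [0.442, 0.897, 0.001], [-0.001, 0.002, -1.0]]
contact_force: [-0.6, 5.7, 5.2]
opening: 0.108
grasp_force: 90.8
```

```bash
python3 st.py
```

```text
yaw 63.761386950579606 ft [ 0.97  0.25 -0.15] [0.45349265 0.24615811 0.06355999] 0.10775765615654241 -0.6752251519851997
```

drive_tool(
  commands=[
    {"slide":[0,0,0],"turn":[0,0,0.02]},
    {"slide":[0,0,0],"turn":[0,0,0.045]},
    {"slide":[0,0,0],"turn":[0,0,0.07]},
    {"slide":[0,0,0],"turn":[0,0,0.095]},
    {"slide":[0,0,0],"turn":[0,0,0.12]},
    {"slide":[0,0,0],"turn":[0,0,0.145]},
    {"slide":[0,0,0],"turn":[0,0,0.169]},
    {"slide":[0,0,0],"turn":[0,0,0.169]},
  ],
)

```text
time_s: 24.23
tcp_pos: [0.4543, 0.247, 0.0638]
tool_rot: [[-0.55, 0.835, 0.003], [0.835, 0.55, 0.002], [0.0, 0.004, -1.0]]
contact_force: [0.6, 11.4, 4.3]
opening: 0.112
grasp_force: 90.7
```

```bash
python3 st.py
```

```text
yaw 33.34738969712601 ft [2.43 0.06 0.14] [0.45428436 0.24703709 0.06384765] 0.111708995649448 -0.14458577199957826
```

drive_tool(
  commands=[
    {"slide":[0.002,0.001,0],"turn":[0,0,0]},
    {"slide":[0.002,0.001,-0.006],"turn":[0,0,0]},
    {"slide":[0.002,0.001,-0.012],"turn":[0,0,0]},
    {"slide":[0.002,0.001,-0.016],"turn":[0,0,0]},
    {"slide":[0.002,0.001,-0.016],"turn":[0,0,0]},
  ],
)

```text
time_s: 24.65
tcp_pos: [0.4537, 0.2474, 0.0716]
tool_rot: [[-0.554, 0.832, 0.002], [0.832, 0.554, 0.001], [0.0, 0.002, -1.0]]
contact_force: [2.0, 6.0, 0.6]
opening: 0.113
grasp_force: 90.3
```

drive_tool(
  commands=[
    {"slide":[0,0,-0.02],"turn":[0,0,0]},
    {"slide":[0,0,-0.04],"turn":[0,0,0]},
    {"slide":[0,0,-0.06],"turn":[0,0,0]},
    {"slide":[0,0,-0.08],"turn":[0,0,0]},
    {"slide":[0,0,-0.1],"turn":[0,0,0]},
    {"slide":[0,0,-0.12],"turn":[0,0,0]},
    {"slide":[0,0,-0.135],"turn":[0,0,0]},
    {"slide":[0,0,-0.145],"turn":[0,0,0]},
    {"slide":[0,0,-0.145],"turn":[0,0,0]},
    {"slide":[0,0,-0.145],"turn":[0,0,0]},
    {"slide":[0,0,-0.145],"turn":[0,0,0]},
  ],
)

```text
time_s: 25.57
tcp_pos: [0.4524, 0.2464, 0.1432]
tool_rot: [[-0.554, 0.832, -0.001], [0.832, 0.554, -0.0], [0.0, -0.001, -1.0]]
contact_force: [-0.4, -0.1, -3.8]
opening: 0.116
grasp_force: 89.8
```

```bash
python3 st.py; python3 - <<'E'
from h import *
import cv2
bands()
cs=[ctrl.read_camera(n)["image"][...,::-1] for n in("side","top")]
a=cv2.resize(cs[0][130:290,240:340],(375,600),interpolation=cv2.INTER_CUBIC);b=cv2.resize(cs[1][140:300,160:260],(375,600),interpolation=cv2.INTER_CUBIC)
cv2.imwrite("pics/g6.png",cv2.hconcat([a,b]))
E
```

```text
yaw 33.661233017162516 ft [ 0.01  0.01 -0.01] [0.45241601 0.24638428 0.14321712] 0.11615795378292619 -0.14770092731509019
side [303 197   8   8  36] [305.6 199.9]
side [273 214  13  12 115] [279.2 219.7]
{'time_s': np.float64(25.667), 'opening': np.float64(0.111), 'grasp_force': np.float64(89.821), 'contact_force': array([-0.268,  0.384, -2.819]), 'tcp_pos': array([0.452, 0.246, 0.143])}
```

View pics/g6.png

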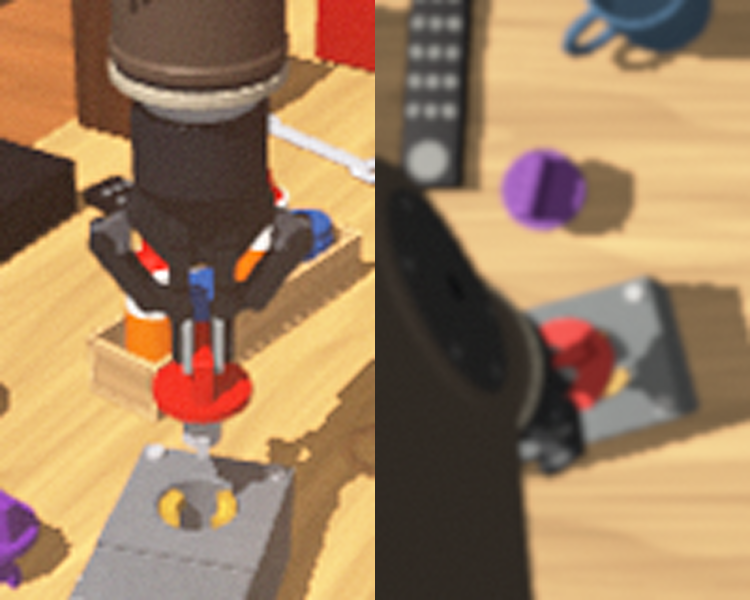

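The red cap hangs from the gripper at (202,390) in the crop, clear of the open socket at (200,510), and both bottles stand in the caddy.

```bash
python3 -c "
from cell import ctrl
print(ctrl.sign_off())"
```

```text
the job is handed in; nothing more can be done
None
```

Job handed in at about 26 s: both white bottles stand in the caddy's empty cells, and the red cap (reverse thread, unscrewed clockwise) is held still about 8 cm above its socket.

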